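Darken the germination box

TASK

Put the freshly sown plug tray in the dark and close up: push the upright black flap with the fingertips until it lies down flat over the tray, and only then push the open blue-framed lid over until it is fully shut on the box. Push gently, grip and lift nothing, leave the tray, bottle, jar and pot where they are, and finish with the hand clear of everything.

Things in the scene. Friction and masses are not known exactly. Their poses are not given: they have to be found in the camera images.
- germ_box: White open box, 220 (x) x 170 (y) x 85 mm high, walls 6 mm, fixed on the level steel deck of a stand, 30 to 75 mm above the bench (varies). Origin: centre of the box's underside, on the deck; z up. The deck spans -140 to 220 mm in box x, -340 to 160 mm in box y. Lid hinged along the box's +y rim, flap along the inside of its -y wall; hinge axes parallel to box x.
- flap_hinge (a point): Point on the flap's hinge axis, half-way along it: 67 mm to the box's -y side of its centre, 69 mm above the deck. The axis lies in the middle of the flap's 5 mm thickness.
- flap_edge (a point): Middle of the free edge of the flap (orange strip). The flap is a black plate 196 mm along the hinge, 115 mm from hinge to free edge, 5 mm thick. Upright at the start; it folds towards the box's +y side, into the box, and lies flat 69 mm above the deck, clear over the tray.
- flap (a joint): Flap angle: 0 = lying flat (stop), 1.57 = upright, 1.75 = stop leaning outwards. Starts between 1.40 and 1.65. A stiff hinge (about 0.10 N m, some 1 N near the free edge): it stays where it is left and does not fall or spring back.
- lid_hinge (a point): Point on the lid's hinge axis, half-way along it: 85 mm to the box's +y side of its centre, 85 mm above the deck, level with the rim, in the plane of the lid's underside.
- lid_edge (a point): Middle of the free edge of the lid. The lid is a clear pane in a blue frame, 220 mm along the hinge, 170 mm from hinge to free edge, 8 mm thick (the thickness lies on the outer side, the top when shut); no handle. Open it stands up beyond the box's +y rim; it swings towards the box's -y side and lies on the rim, top 93 mm above the deck. While the flap is up it blocks the lid.
- lid (a joint): Lid angle: 0 = shut (stop), 1.57 = upright, 1.95 = stop leaning outwards. Starts between 1.60 and 1.90. A stiff hinge (about 0.42 N m, up to 0.55 N m while leaning outwards, some 2 to 4 N near the free edge): it stays where it is left, so it must be pushed all the way.
- plug_tray_mid (a point): Centre of the loose black plug tray with brown soil, 180 x 125 x 40 mm, standing inside the box. Not to be moved.
- bottle_mid (a point): Centre (half-way up) of a loose blue bottle with a white cap, 66 mm across, 180 mm tall, standing on the deck near the box. Not to be moved.
- seed_jar_mid (a point): Centre of a loose amber jar with a black cap and a pale label band, 54 mm across, 80 mm tall, standing on the deck near the box. Not to be moved.
- pot_mid (a point): Centre of a loose empty terracotta pot, 70 mm across, 75 mm tall, standing on the deck near the box. Not to be moved.

How it is judged:
By the outcome, as a careful person would: the job done as asked, in the order asked, and still so for the second after the job is handed in, with the robot touching nothing.
It also fails if it takes over 64 s, if anything falls off the work surface, if the arm or the gripper's body presses on something with over 40 N, if the wrist force passes 120 N, or if a joint passes its speed limit or range.

ROBOT

A 6-joint arm with a two-finger parallel gripper is mounted at the origin on the work surface. World frame = base frame: x ahead of the robot, y to its left, z up, the work surface at z = 0. Lengths are in m, angles in rad, forces in N, time in s.
With the tool pointing down it reaches from about 0.35 to 0.975 m from the base axis. Payload 4.9 kg.
Tool frame: the origin (TCP) lies between the finger pads; the fingertips stand 14 mm ahead of it and the grasp point (between the pads) lies 5 mm behind it (manip.tcp_to_tips is the distance from the TCP to the fingertips, in m); z points along the fingers, y is the line along which they close (so a half turn about z gives the same grasp; the last joint's range is limited). The gripper opens to 85 mm and grips with 20 to 120 N. Pads are 22 mm wide; open, the fingers measure 114 mm over their backs; the gripper's body (76 mm by 85 mm) begins 54 mm behind the grasp point. The pads swing forward as they close: fully open they stand 13 mm farther back than shut.
Start: joints at [-1.251, 0.053, 1.613, -0, 1.476, -0.119], TCP at [0.266, -0.566, 0.245] pointing down, gripper open.
Joint ranges: [-3.01, 3.01], [-1.01, 2.22], [0.06, 2.58], [-1.02, 4.17], [0.09, 2.62], [-3.14, 3.14]. Speed limits (rad/s): [2.57, 2.57, 3.14, 3.14, 3.14, 3.14].

INTERFACE

Orientations are given as a unit quaternion [w, x, y, z].
In Python, from plant import manip gives the robot as it stands.
- The arm moves only by the tool servo_tool, never from a script. Its argument "moves" is a list that holds one entry, the list of rows, each a list of 7 numbers: the shift along the tool's x, y, z in mm, then the turn, a rotation vector about the tool's x, y, z in degrees, then the finger opening in mm, from 0 to 85.4. In form: [[[x, y, z, ax, ay, az, fingers], ...]]. A call has 1 to 12 rows; each row shifts and turns the commanded pose from where the row before left it, along the tool's axes as they then stand; what a row does not reach is not made up. A row lasts 1/8 s, in which the tool goes at most 62.5 mm and 10.7 degrees, less where a joint would pass 70% of its speed; a pose out of reach is approached as far as the arm can. A call with a gripper value outside its range is refused whole. The fingers move at their own pace and stop on an object; the grip force is fixed at half the most. Time passes only in rows, so rows that do not move let the fingers close. It gives the time, the measured TCP pose, the force, the opening and the grip force at its end, in the units of the state.
- manip.state(): the state, without advancing time (a new reading comes with each control period).
- manip.grab_frame(name): name is "scene" or "top" or "wrist"; returns a dict with "image" (384x512x3 uint8, blue, green, red), "mtx" (3x3 intrinsics, pixels), "eye" and "rotation" of the camera in the world. Camera axes: x right, y down, z forward; pixel columns grow to the right and rows downward; lengths in m; the calibration is good to about 2 mm. A picture is of the moment at which its call begins. There is no depth.
- manip.job_done(): hands the job in; it is judged then, once.
The state is a dict: "time": time; "joint_pos": joint angles; "joint_vel": joint speeds; "joint_efforts": joint torques, N m; "tool_pos": TCP position; "tool_rot": TCP orientation; "contact_force": force on the tool from outside, world axes, zero at the start; "ft_torque": the same for the moment, N m; "gripper_width": opening from 0.0 (shut) to 1.0 (fully open); "grasp_force": force on a finger pad.
Only numpy, scipy, OpenCV 4.12 (cv2) and the standard library are available. Lean on these libraries where they do the work, as an engineer would, in place of code of your own. Each camera call takes 0.05 s, during which the arm holds its last target. There are 200 camera calls.

## Working session

There is one attempt and no reset: what is moved stays moved. The work goes in short steps, Python scripts to look and compute and a tool call to move; the robot and the scene stay as the last step left them, time stands still between calls to the robot, and variables do not carry over. Pictures are saved under pics/ and viewed, at most 10 in all, crops included, and the job is handed in when it is done.

Besides the shell and the picture viewer there is one more tool, called after ">>>" as name([rows], argument=value, ...), one row to a line, values as JSON. servo_tool: Moves the arm, as the interface text tells. Its arguments: {"type":"object","properties":{"moves":{"type":"array"}},"required":["moves"]}

```bash
mkdir -p pics; ls; python3 - <<'E'
from plant import manip
import cv2,numpy as np
for n in ["scene","top"]:
    f=manip.grab_frame(n); cv2.imwrite(f"pics/{n}0.png",cv2.resize(f["image"],(768,576)))
    print(n,f["mtx"].tolist(),f["eye"],np.round(f["rotation"],4).tolist())
print(manip.state(), manip.tcp_to_tips)
E
```

```text
pics
scene [[354.0896928944433, 0.0, 255.240533659459], [0.0, 354.0896928944433, 186.04194188630825], [0.0, 0.0, 1.0]] [ 1.11594984 -0.4858393   0.65310103] [-0.4065, 0.824, 0.3519, -0.1787]
top [[467.02376027692384, 0.0, 244.9816457635559], [0.0, 467.02376027692384, 193.46557856678797], [0.0, 0.0, 1.0]] [ 0.44854625 -0.01360299  1.09813371] [-0.048, 0.7094, -0.7003, 0.0644]
{'time': 0.1, 'joint_pos': array([-1.25100818e+00,  5.33123079e-02,  1.61419062e+00, -9.56119231e-07,
        1.47599122e+00, -1.18975437e-01]), 'joint_vel': array([ 4.58739195e-04,  5.98880920e-05, -3.03089179e-03,  1.56880427e-03,
        1.86232746e-03,  3.52405228e-04]), 'joint_efforts': array([-1.66078986e-03, -3.94902813e+01, -3.71365535e+01, -2.29030702e-04,
        3.89813547e-03, -1.18711986e-05]), 'tool_pos': array([ 0.26535293, -0.5652667 ,  0.24415235]), 'tool_rot': array([-9.45914089e-04,  9.76031723e-01,  2.17626222e-01, -9.57745221e-05]), 'contact_force': array([-0.58468567,  0.36180921, -0.05204362]), 'ft_torque': array([-0.02250097, -0.01004969,  0.0109446 ]), 'grasp_force': 0.0, 'gripper_width': 1.00074227546572} 0.014
```

View pics/scene0.png

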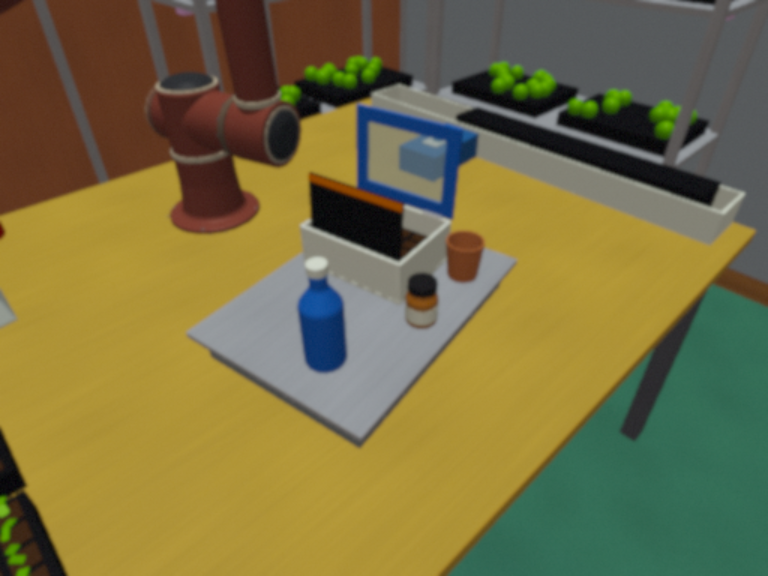

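View pics/top0.png

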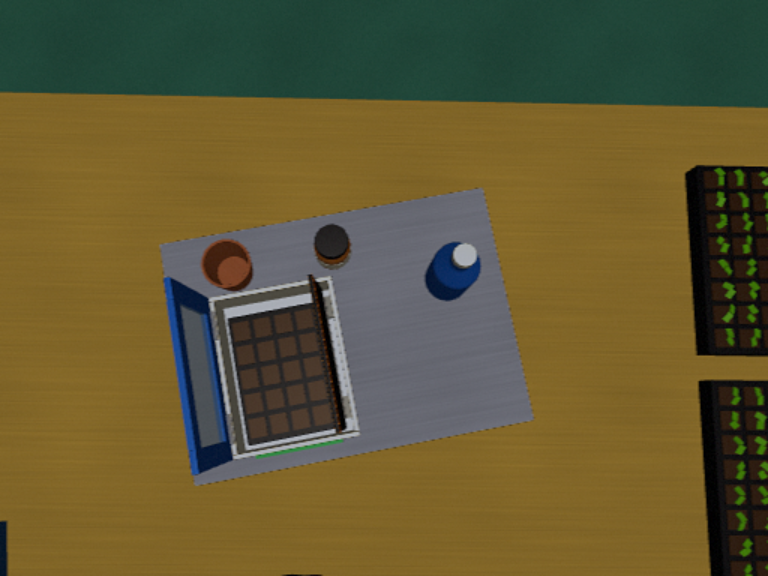

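The scene view shows the flap upright (top edge 309,175 to 404,206) and the lid open (357,107 to 462,128). The bottle is on the −y deck, and the jar and pot are on the +x side. In the top view the deck corners are (161,244), (484,188), (533,419) and (195,485), and the box rim runs (210,299) to (358,434).

```bash
cat > h.py <<'E'
import numpy as np
from scipy.spatial.transform import Rotation as R
from scipy.optimize import least_squares
C={"top":(467.0238,244.98,193.466,[0.44854625,-0.01360299,1.09813371],[-0.048,0.7094,-0.7003,0.0644]),
"scene":(354.0897,255.24,186.042,[1.11594984,-0.4858393,0.65310103],[-0.4065,0.824,0.3519,-0.1787])}
def proj(n,P):
    f,cx,cy,e,q=C[n]; r=R.from_quat(q,scalar_first=True)
    c=r.inv().apply(np.atleast_2d(P)-e); return np.c_[f*c[:,0]/c[:,2]+cx,f*c[:,1]/c[:,2]+cy]
def b2w(p,P): return R.from_euler('z',p[2]).apply(np.atleast_2d(P))+[p[0],p[1],p[3]]
def flap(a,x,r,t=0): return [x,-.067+r*np.cos(a)-t*np.sin(a),.069+r*np.sin(a)+t*np.cos(a)]
def lid(a,x,r,t=0): return [x,.085-r*np.cos(a)+t*np.sin(a),.085+r*np.sin(a)+t*np.cos(a)]
E
python3 - <<'E'
from h import *
def obs(p):
    a,b=p[4],p[5]
    return [("top",[.22,.16,0],161,244),("top",[.22,-.34,0],484,188),("top",[-.14,-.34,0],533,419),("top",[-.14,.16,0],195,485),
("top",[.11,.085,.085],210,299),("top",[.11,-.085,.085],330,278),("top",[-.11,-.085,.085],358,434),("top",[-.11,.085,.085],236,459),
("scene",[.22,-.34,0],360,440),("scene",[-.14,-.34,0],189,333),("scene",[.22,.16,0],516,262),
("scene",[.11,-.085,.085],406,264),("scene",[.11,.085,.085],449,222),("scene",[-.11,-.085,.085],303,226),
("scene",lid(a,-.11,.17),357,107),("scene",lid(a,.11,.17),462,129),("top",lid(a,.11,.17,.004),167,278),("top",lid(a,-.11,.17,.004),194,473),
("scene",flap(b,-.098,.115),309,175),("scene",flap(b,.098,.115),404,206),("top",flap(b,.098,.115),311,276),("top",flap(b,-.098,.115),342,430)]
def res(p):
    return np.concatenate([(proj(n,b2w(p,P))[0]*1.5-[u,v]) for n,P,u,v in obs(p)])
s=least_squares(res,[.45,.1,.1,.05,1.7,1.5],loss='soft_l1',f_scale=2)
p=s.x; print(p.round(4).tolist()); print(res(p).reshape(-1,2).round(1).tolist())
np.save("p.npy",p)
# objects: base/cap centres -> box coords via top image at given height
def back(n,u,v,h):
    f,cx,cy,e,q=C[n]; d=R.from_quat(q,scalar_first=True).apply([(u/1.5-cx)/f,(v/1.5-cy)/f,1]); e=np.array(e)
    w=e+d*(h+p[3]-e[2])/d[2]; return R.from_euler('z',-p[2]).apply(w-[p[0],p[1],p[3]]).round(3)
print("bottle",back("top",464,255,.18),"jar",back("top",332,243,.08),"pot",back("top",227,265,.075))
for nm,P in [("lid edge",lid(p[4],0,.17)),("flap edge",flap(p[5],0,.115)),("lid h",[0,.085,.085]),("flap h",[0,-.067,.069])]: print(nm,b2w(p,P).round(3))
E
```

```text
[0.4975, 0.0779, 0.1955, 0.0566, 1.6351, 1.5237]
[[-1.1, -0.2], [-1.8, -0.4], [0.2, 0.9], [-0.2, 0.2], [-1.0, -1.6], [0.9, -2.4], [1.8, 0.7], [-2.3, -0.1], [1.2, -0.3], [-2.6, 0.4], [1.2, -1.5], [-6.0, 3.2], [2.3, 0.6], [-3.0, 1.1], [-0.2, -0.5], [-0.3, 3.2], [-0.9, -0.3], [0.4, 0.8], [-0.5, -0.5], [-1.4, 0.3], [0.9, -1.9], [-2.1, 2.1]]
bottle [ 0.089 -0.254  0.18 ] jar [ 0.156 -0.095  0.08 ] pot [0.153 0.055 0.075]
lid edge [[0.479 0.172 0.311]]
flap edge [[0.509 0.017 0.24 ]]
lid h [[0.481 0.161 0.142]]
flap h [[0.511 0.012 0.126]]
```

>>> servo_tool([
  [[0,0,-10,0,0,-9.5,0],[0,0,-10,0,0,-9.5,0],[0,0,-10,0,0,-9.5,0],[0,0,-10,0,0,-9.5,0],[0,0,-10,0,0,-9.5,0],[0,0,-10,0,0,-9.5,0],[0,0,-10,0,0,-9.5,0],[0,0,-10,0,0,-9.5,0],[0,0,0,0,0,0,0]],
])

```text
time: 1.23
tool_pos: [0.2656, -0.566, 0.3258]
tool_rot: [0.0, 0.636, 0.772, -0.0]
contact_force: [0.1, 0.3, 0.2]
gripper_width: -0.001
grasp_force: 0.0
```

```bash
cat >> h.py <<'E'
p=np.load("p.npy") if __import__("os").path.exists("p.npy") else None
Q=R.from_matrix(np.c_[[-np.sin(p[2]),np.cos(p[2]),0],[np.cos(p[2]),np.sin(p[2]),0],[0,0,-1]])
def tcp_for(corner,side=1):  # side +1: front(+y) bottom edge is the contact; -1: rear(-y) edge ; box coords
    c=np.array(corner,float); return b2w(p,c+[0,-side*.011,.014])[0]
def togo(target):
    from plant import manip
    s=manip.state(); r=R.from_quat(s["tool_rot"],scalar_first=True)
    print("t",s["time"],"F",s["contact_force"].round(1),"tip(box mm)",(1000*R.from_euler('z',-p[2]).apply(s["tool_pos"]-[p[0],p[1],p[3]+.014])).round(1))
    print("shift mm",(1000*r.inv().apply(target-s["tool_pos"])).round(1),"turn deg",np.degrees((r.inv()*Q).as_rotvec()).round(1))
E
python3 - <<'E'
from h import *
# pre-contact: 20 mm outside of flap face, r=.095
pre=np.array(flap(p[5],-.01,.095,.0025+.02)); print(pre)
togo(tcp_for(pre))
for a in np.radians([90,87,75,60,45,30,15,8,0]):
    print(np.degrees(a).round(),(1000*np.array(flap(a,0,.09,.0025))[1:]).round(1))
E
```

```text
[-0.01       -0.08499979  0.16495446]
t 1.225 F [0.1 0.3 0.2] tip(box mm) [-352.6 -586.5  255.2]
shift mm [491.6 341.1  89.8] turn deg [ 0.   0.1 -0.2]
90.0 [-69.5 159. ]
87.0 [-64.8 159. ]
75.0 [-46.1 156.6]
60.0 [-24.2 148.2]
45.0 [ -5.1 134.4]
30.0 [  9.7 116.2]
15.0 [19.3 94.7]
8.0 [21.8 84. ]
0.0 [23.  71.5]
```

>>> servo_tool([
  [[48,34,0,0,0,0,0],[48,34,0,0,0,0,0],[48,34,0,0,0,0,0],[48,34,0,0,0,0,0],[48,34,0,0,0,0,0],[48,34,0,0,0,0,0],[48,34,0,0,0,0,0],[48,34,0,0,0,0,0],[48,34,0,0,0,0,0],[48,34,0,0,0,0,0],[0,0,45,0,0,0,0],[0,0,45,0,0,0,0]],
])

```text
time: 2.72
tool_pos: [0.5065, -0.028, 0.2339]
tool_rot: [0.0, 0.635, 0.772, 0.0]
contact_force: [0.0, -0.4, -0.0]
gripper_width: 0.0
grasp_force: 0.0
```

```bash
python3 - <<'E'
from h import *
from plant import manip
import cv2
togo(tcp_for(flap(p[5],-.01,.09,.0025)))
f=manip.grab_frame("scene")["image"][60:260,170:370]; g=manip.grab_frame("top")["image"][150:350,90:290]
cv2.imwrite("pics/a.png",cv2.resize(np.hstack([f,g]),(800,400)))
E
```

```text
t 2.725 F [ 0.  -0.4 -0. ] tip(box mm) [ -11.7 -105.6  163.3]
shift mm [29.3  1.7  4.3] turn deg [ 0.   0.  -0.1]
```

View pics/a.png

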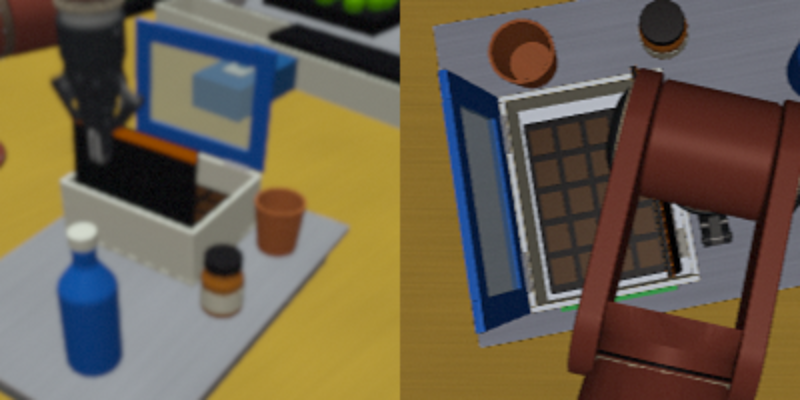

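The top half shows the closed fingers just outside the flap near (715,228), with the flap at (665,250). Clearance is good, so I start the push.

>>> servo_tool([
  [[14,0,0,0,0,0,0],[14,0,3,0,0,0,0],[9.5,0,1,0,0,0,0],[9.5,0,1,0,0,0,0],[11,0,4,0,0,0,0],[11,0,4,0,0,0,0],[10,0,7,0,0,0,0],[10,0,7,0,0,0,0]],
])

```text
time: 3.82
tool_pos: [0.4888, 0.0588, 0.2075]
tool_rot: [-0.0, 0.635, 0.772, -0.0]
contact_force: [1.3, -1.7, -0.6]
gripper_width: 0.002
grasp_force: 0.5
```

```bash
python3 - <<'E'
from h import *
from plant import manip
import cv2
togo(tcp_for(flap(0,-.01,.09,.0025)))
f=manip.grab_frame("scene")["image"][0:256,130:386]; g=manip.grab_frame("wrist")["image"]
cv2.imwrite("pics/b.png",np.hstack([cv2.resize(f,(400,400)),cv2.resize(g,(400,400))]))
E
```

```text
t 3.825 F [ 1.3 -1.7 -0.6] tip(box mm) [-12.2 -17.  136.9]
shift mm [29.   2.2 65.4] turn deg [-0.   0.  -0.1]
```

View pics/b.png

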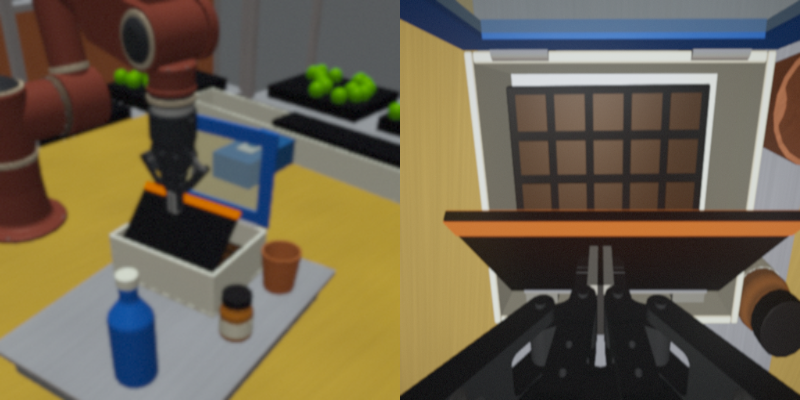

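The flap is folded to about 45° with the fingers on its outer face, and the arm is well above the lid. Continuing down, stopping just short of flat.

>>> servo_tool([
  [[3,0,8,0,0,0,0],[3,0,8,0,0,0,0],[3,0,8,0,0,0,0],[1.5,0,7,0,0,0,0],[1.5,0,7,0,0,0,0],[1,0,7,0,0,0,0],[0.5,0,6,0,0,0,0],[0.5,0,5,0,0,0,0],[0,0,5,0,0,0,0],[0,0,0,0,0,0,0]],
])

```text
time: 5.18
tool_pos: [0.4867, 0.072, 0.1485]
tool_rot: [-0.0, 0.635, 0.772, -0.0]
contact_force: [-3.1, 0.4, 7.1]
gripper_width: 0.001
grasp_force: 3.4
```

```bash
python3 - <<'E'
from h import *
togo(tcp_for(flap(0,-.01,.075,.0025)))
E
```

```text
t 5.175 F [-3.1  0.4  7.1] tip(box mm) [-11.8  -3.7  77.9]
shift mm [0.7 1.8 6.4] turn deg [-0.  -0.  -0.1]
```

```bash
python3 - <<'E'
from h import *
from plant import manip
import cv2
f=manip.grab_frame("scene")["image"][60:260,170:370]; g=manip.grab_frame("wrist")["image"]
cv2.imwrite("pics/c.png",np.hstack([cv2.resize(f,(400,400)),cv2.resize(g,(400,400))]))
E
```

```text
(no output)
```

View pics/c.png

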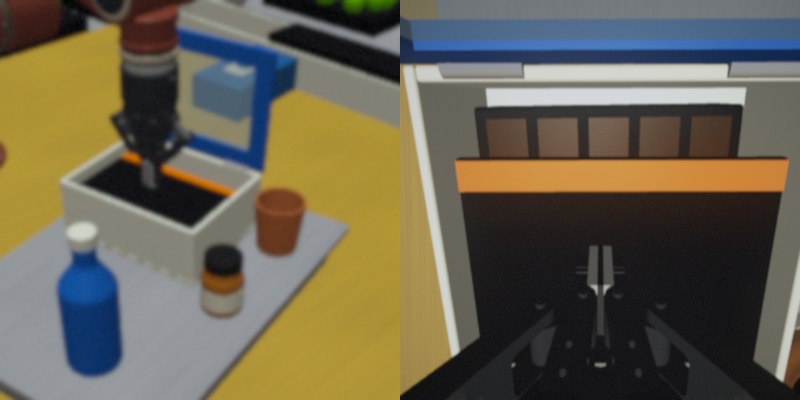

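The flap looks almost flat, and the lid hasn't moved. I'll press a little further to see whether this is the stop.

>>> servo_tool([
  [[0,0,1.5,0,0,0,0],[0,0,0,0,0,0,0],[0,0,0,0,0,0,0]],
])

```text
time: 5.65
tool_pos: [0.4867, 0.072, 0.1484]
tool_rot: [-0.0, 0.635, 0.772, -0.0]
contact_force: [-7.7, 0.5, 13.5]
gripper_width: -0.002
grasp_force: 6.7
```

>>> servo_tool([
  [[0,0,1.5,0,0,0,0],[0,0,0,0,0,0,0],[0,0,0,0,0,0,0]],
])

```text
time: 6.02
tool_pos: [0.4868, 0.072, 0.1483]
tool_rot: [-0.0, 0.635, 0.772, -0.0]
contact_force: [-11.8, 0.9, 20.7]
gripper_width: 0.001
grasp_force: 10.1
```

>>> servo_tool([
  [[0,0,-10,0,0,0,0],[0,0,-40,0,0,0,0],[0,0,-60,0,0,0,0],[0,0,-60,0,0,0,0],[0,0,0,0,0,0,0]],
])

```text
time: 6.65
tool_pos: [0.489, 0.0718, 0.3211]
tool_rot: [0.005, 0.635, 0.772, 0.004]
contact_force: [0.4, 0.0, -0.5]
gripper_width: -0.004
grasp_force: 0.0
```

```bash
python3 - <<'E'
from h import *
from plant import manip
import cv2
togo(tcp_for(flap(0,-.01,.075,.0025)))
g=manip.grab_frame("wrist"); np.savez("w.npz",**g)
cv2.imwrite("pics/d.png",cv2.resize(g["image"],(768,576)))
f=manip.grab_frame("scene")["image"][100:250,190:340]
cv2.imwrite("pics/e.png",cv2.resize(f,(600,600),interpolation=cv2.INTER_CUBIC))
E
```

```text
t 6.65 F [ 0.4  0.  -0.5] tip(box mm) [ -9.6  -4.3 250.5]
shift mm [  1.8  -2.5 179. ] turn deg [ 0.7  0.2 -0.1]
```

View pics/d.png

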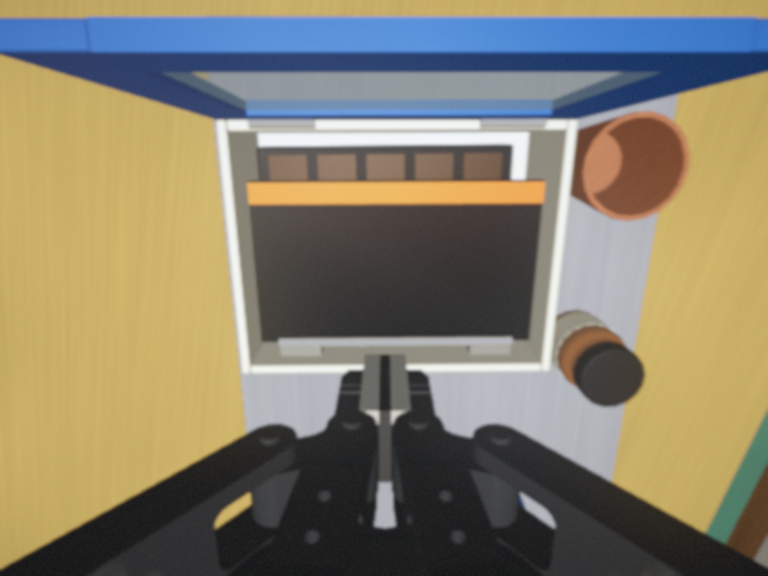

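View pics/e.png

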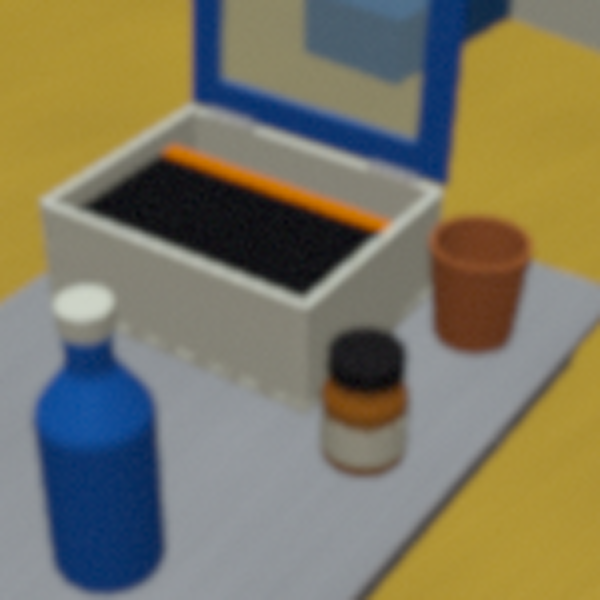

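```bash
python3 - <<'E'
from h import *
g=np.load("w.npz"); K=g["mtx"]; q=g["rotation"]
C["wrist"]=(K[0,0],K[0,2],K[1,2],g["eye"],q)
p0=p.copy()
def obs(s):
    b=s[4]; return [([-.11,.085,.085],217,120),([.11,.085,.085],577,119),([-.11,-.085,.085],245,373),([.11,-.085,.085],551,370),
      (flap(b,-.098,.115,.0025),247,182),(flap(b,.098,.115,.0025),546,181)]
def res(s,w=1):
    return np.concatenate([(proj("wrist",b2w(s,P))[0]*1.5-[u,v]) for P,u,v in obs(s)])
print("prior residuals",res([*p0[:4],0]).reshape(-1,2).round(1).tolist())
s=least_squares(res,[*p0[:4],0.05],loss='soft_l1'); print(s.x.round(4), p0[:4].round(4)); print(s.fun.reshape(-1,2).round(1).tolist())
# scene check of flap edge height: crop 4x at (190,100): edge ends (165,148),(393,222)
for a in (0,.05,.1,.15):
  print(a,((proj("scene",b2w(p0,[flap(a,-.098,.115,.0025),flap(a,.098,.115,.0025),[-.11,.085,.085],[.11,.085,.085],[.11,-.085,.085],[-.11,-.085,.085]]))-[190,100])*4).round(0).tolist())
E
```

```text
prior residuals [[-1.1, -0.6], [-4.0, -0.3], [-3.2, -3.5], [-5.7, -2.8], [-0.2, -2.6], [-5.3, -2.5]]
[0.4996 0.0775 0.1994 0.0597 0.027 ] [0.4975 0.0779 0.1955 0.0566]
[[0.1, 1.3], [0.7, 0.1], [-1.0, -0.0], [-1.1, -0.4], [0.2, 0.1], [0.4, -1.1]]
0 [[174.0, 148.0], [400.0, 229.0], [191.0, 109.0], [443.0, 194.0], [307.0, 313.0], [40.0, 206.0]]
0.05 [[174.0, 142.0], [400.0, 222.0], [191.0, 109.0], [443.0, 194.0], [307.0, 313.0], [40.0, 206.0]]
0.1 [[173.0, 135.0], [400.0, 215.0], [191.0, 109.0], [443.0, 194.0], [307.0, 313.0], [40.0, 206.0]]
0.15 [[172.0, 129.0], [400.0, 208.0], [191.0, 109.0], [443.0, 194.0], [307.0, 313.0], [40.0, 206.0]]
```

The flap is flat: it reached a firm stop at 20 N and the visual fit gives about 0 rad. Next I go over the lid to its outer side.

>>> servo_tool([
  [[0,5,-30,0,0,0,0],[0,5,-30,0,0,0,0],[40,0,0,0,0,0,0],[50,0,0,0,0,0,0],[60,0,0,0,0,0,0],[0,0,0,0,0,0,0],[0,0,35,0,0,0,0],[0,0,25,0,0,0,0],[0,0,0,0,0,0,0]],
])

```text
time: 7.88
tool_pos: [0.4658, 0.2198, 0.3096]
tool_rot: [-0.002, 0.636, 0.772, -0.004]
contact_force: [0.2, 0.3, 0.3]
gripper_width: 0.001
grasp_force: 0.0
```

```bash
python3 - <<'E'
from h import *
from plant import manip
import cv2
p=np.load("p.npy"); p[:4]=[.4992,.0776,.198,.0605]; np.save("p.npy",p)
E
python3 - <<'E'
from h import *
from plant import manip
import cv2
togo(tcp_for(lid(p[4],0,.155,.008),-1))
f=manip.grab_frame("scene")["image"][40:240,170:370]; g=manip.grab_frame("top")["image"][150:350,60:260]
cv2.imwrite("pics/f.png",cv2.resize(np.hstack([f,g]),(800,400)))
for a in np.radians([93,90,75,60,45,30,15,8,0]):
    print(np.degrees(a).round(),(1000*np.array(lid(a,0,.15,.008))[1:]+[11,0]).round(1))
E
```

```text
t 7.875 F [0.2 0.3 0.3] tip(box mm) [ -4.8 146.  235.1]
shift mm [-32.    4.9  -4.1] turn deg [-0.5  0.1 -0.3]
93.0 [111.8 234.4]
90.0 [104. 235.]
75.0 [ 64.9 232. ]
60.0 [ 27.9 218.9]
45.0 [ -4.4 196.7]
30.0 [-29.9 166.9]
15.0 [-46.8 131.6]
8.0 [-51.4 113.8]
0.0 [-54.  93.]
```

View pics/f.png

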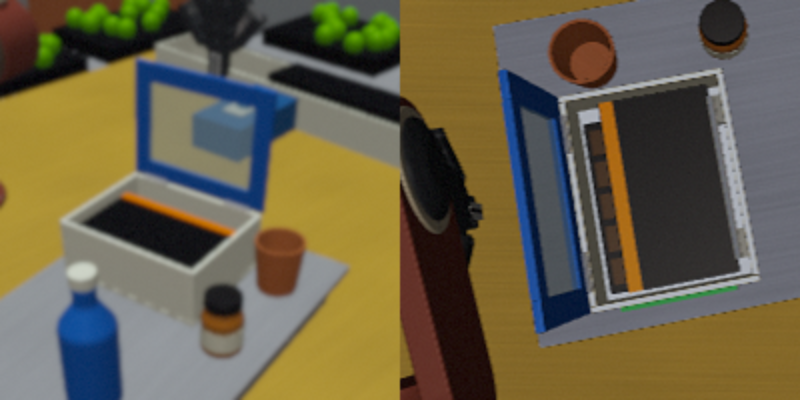

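The fingers are behind the lid at about (475,212) in the top half, roughly 30 mm clear of it. The flap is flat. Starting the lid push.

>>> servo_tool([
  [[-15,0,0,0,0,0,0],[-14,0,0,0,0,0,0],[-8,0,0,0,0,0,0],[-10,0,1,0,0,0,0],[-10,0,1,0,0,0,0],[-10,0,1,0,0,0,0],[-10,0,1,0,0,0,0],[-10,0,2,0,0,0,0],[-10,0,3,0,0,0,0],[-10,0,4,0,0,0,0],[-9,0,4,0,0,0,0]],
])

```text
time: 9.35
tool_pos: [0.4899, 0.1064, 0.2972]
tool_rot: [0.0, 0.635, 0.772, -0.0]
contact_force: [1.1, 2.9, 3.1]
gripper_width: 0.0
grasp_force: 1.2
```

```bash
python3 - <<'E'
from h import *
togo(tcp_for(lid(np.radians(30),0,.15,.008),-1))
E
```

```text
t 9.35 F [1.1 2.9 3.1] tip(box mm) [ -3.5  30.1 222.7]
shift mm [-59.9   3.7  55.8] turn deg [ 0.   0.  -0.2]
```

>>> servo_tool([
  [[-9,0,5.5,0,0,0,0],[-9,0,6,0,0,0,0],[-8.5,0,7,0,0,0,0],[-8,0,7.5,0,0,0,0],[-7,0,7,0,0,0,0],[-6.5,0,7.5,0,0,0,0],[-6,0,7.5,0,0,0,0],[-6,0,8,0,0,0,0],[-5,0,8.5,0,0,0,0],[-4.5,0,9,0,0,0,0],[-4,0,9,0,0,0,0],[-3.5,0,9,0,0,0,0]],
])

```text
time: 10.85
tool_pos: [0.5045, 0.0317, 0.205]
tool_rot: [-0.0, 0.635, 0.772, 0.0]
contact_force: [-0.4, 1.5, 1.1]
gripper_width: 0.004
grasp_force: 0.8
```

>>> servo_tool([
  [[-2.5,0,8,0,0,0,0],[-2,0,8,0,0,0,0],[-1,0,7,0,0,0,0],[-1,0,5,0,0,0,0],[0,0,0,0,0,0,0]],
])

```text
time: 11.48
tool_pos: [0.5056, 0.0251, 0.1772]
tool_rot: [-0.0, 0.635, 0.772, -0.0]
contact_force: [-0.4, 0.3, 0.5]
gripper_width: 0.003
grasp_force: 0.0
```

```bash
python3 - <<'E'
from h import *
togo(tcp_for(lid(0,0,.15,.008),-1))
E
```

```text
t 11.475 F [-0.4  0.3  0.5] tip(box mm) [ -4.1 -52.7 102.7]
shift mm [-1.3  4.1  9.7] turn deg [-0.1  0.  -0.2]
```

>>> servo_tool([
  [[0,0,3,0,0,0,0],[0,0,3,0,0,0,0]],
])

```text
time: 11.72
tool_pos: [0.5061, 0.025, 0.1721]
tool_rot: [0.001, 0.635, 0.772, -0.0]
contact_force: [0.1, -1.7, 1.6]
gripper_width: 0.001
grasp_force: 0.7
```

>>> servo_tool([
  [[0,0,2,0,0,0,0],[0,0,2,0,0,0,0]],
])

```text
time: 11.98
tool_pos: [0.5062, 0.0251, 0.1704]
tool_rot: [0.0, 0.635, 0.772, -0.0]
contact_force: [-8.8, -0.3, 17.6]
gripper_width: -0.002
grasp_force: 9.1
```

>>> servo_tool([
  [[0,0,1.5,0,0,0,0],[0,0,0,0,0,0,0]],
])

```text
time: 12.22
tool_pos: [0.5063, 0.0251, 0.1703]
tool_rot: [0.0, 0.635, 0.772, -0.0]
contact_force: [-10.3, -0.4, 17.8]
gripper_width: -0.001
grasp_force: 9.3
```

Firm stop, 22 mm above the flap's stop height (21.5 expected), so the lid is shut. Retreating.

>>> servo_tool([
  [[0,0,-10,0,0,0,0],[0,0,-40,0,0,0,0],[0,0,-50,0,0,0,0],[-10,-20,-50,0,0,0,0],[-10,-50,-20,0,0,0,0],[-10,-55,0,0,0,0,0],[0,0,0,0,0,0,0],[0,0,0,0,0,0,0]],
])

```text
time: 13.22
tool_pos: [0.3892, -0.0282, 0.3361]
tool_rot: [0.0, 0.635, 0.772, 0.0]
contact_force: [0.1, -1.1, -0.0]
gripper_width: 0.003
grasp_force: 0.0
```

```bash
python3 - <<'E'
from h import *
from plant import manip
import cv2
print(manip.state()["contact_force"].round(1),manip.state()["tool_pos"])
f=manip.grab_frame("scene")["image"][80:280,170:370]; g=manip.grab_frame("top")["image"][120:320,90:290]
cv2.imwrite("pics/g.png",cv2.resize(np.hstack([f,g]),(800,400)))
E
```

```text
[ 0.1 -1.1 -0. ] [ 0.38917848 -0.0281836   0.33610943]
```

View pics/g.png

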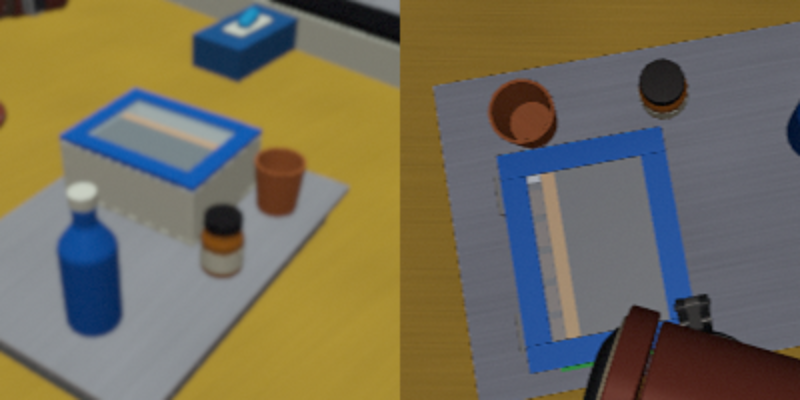

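The lid sits flat on the rim with the flap flat beneath it. The bottle, jar and pot are where they were, and the hand is clear.

```bash
python3 -c "
from plant import manip
print(manip.job_done())"
```

```text
the job is handed in; nothing more can be done
None
```

The flap is down flat over the tray and the lid was then pushed fully shut; the bottle, jar and pot did not move, the hand is clear, and the job was handed in at about 13 s.

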